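# Clamp the nut grinder's bowl and hold its lid at the pulse position

## Task

Pulse the hazelnuts in the nut grinder: fold the red bowl-clamp lever right down flat, then seat the loose lid flat on the bowl with its two ears in the two gaps of the collar, and twist it clockwise (seen from above) against the spring until its orange pointers stand in the middle of the green marks, half-way to the red ones. Hold it there and finish still gripping and holding it in the green; never let it go on over the lock catch towards the red, and leave the other things on the bench undisturbed.

Things in the scene. Friction and masses are not known exactly. Their poses are not given: they have to be found in the camera images.
- grinder: white nut grinder standing firmly on the bench (it cannot be shifted): motor base 220 mm front to back, 200 mm wide, deck 95 mm high, steel bowl on top. Origin: centre of its underside. x points from its front (dial panel) to its back, y to its left, z up
- bowl_mouth (a point): on the bowl's upright axis, level with the flat steel rim (170 mm above the bench); axes as grinder. The mouth is 96 mm across. Two black keepers stand on the rim (radius 57.5 to 70 mm, 13.5 mm high, slot 8.5 mm high under their roofs). Between them are the two gaps for the lid's ears, centred on +x and -x (white marks), 20 degrees to either side
- green_mark (a point): centre of one of the two green marks, 64 mm from the bowl's axis on a keeper's roof. The two marks lie opposite each other, each spanning 22 to 38 degrees clockwise (seen from above) from the centre of a gap: the pulse position. Red marks at 56 to 66 degrees show the locked position
- lid_grip (a point): centre of the grey grip bar of the loose black lid (about 200 g), which lies bar up on the bench. The bar is 64 mm long (along the point's x), 24 mm thick (along y) and 42 mm high (z, up). It stands on a flange of 110 mm diameter whose top is 21 mm below this point; the lid's underside is 41 mm below it. Seated on the bowl, this point is 27 mm above bowl_mouth
- lid_ear (a point): outer end of one of the lid's two ears, 63 mm from its axis along +x of lid_grip; the other is opposite, at -x, so the lid fits either way round. Ears are 12 mm wide, 6 mm thick, level with the flange, each with an orange pointer. Below the flange is a white plug, 92 mm across, 14 mm deep, with a bevelled foot, that enters the bowl's mouth
- pulse_ring (a joint): sprung switch ring under the keepers, in rad, 0 at rest, pushed round by the ears: once the lid is turned over 14 degrees clockwise from the gaps it reads the turn less 14 degrees (0.25 rad). Green is 0.13 to 0.42 (middle 0.27); it pushes back with 0.1 to 0.2 N m. From 0.5 the ears meet sprung lock catches, clearly stiffer; at 0.66 they ride over and click in for good
- bowl_clamp (a joint): the bowl-clamp lever (steel arm, red end) in rad: 0 = folded down flat and level (end stop), clamped; raised by 0.65 to 1.1 at the start. It has no spring and stays where it is left (friction, about 1 N at its end)
- clamp_pivot (a point): pivot of the bowl-clamp lever, on the grinder's right: 80 mm from the bowl's axis along -y of grinder, 116 mm above the bench; axes as grinder. The lever swings in the upright plane through the bowl's axis: at 0 it points level along -y, raised it points up and away from the bowl
- clamp_tip (a point): middle of the lever's red end (20 mm wide, 34 mm long, 10 mm thick), 80 mm from the pivot; the lever ends 97 mm from it. The point turns with the lever: its z axis is the normal of the lever's upper side, its y axis points along the lever to the pivot
- ramekin: white ceramic ramekin, 72 mm across, 45 mm high, loose: leave alone; origin at the centre of its underside
- nut_jar: brown jar with a metal cap, 80 mm across, 125 mm high, loose: leave alone; origin at the centre of its underside
- shaker: aluminium sugar shaker, 60 mm across, 94 mm high, loose: leave alone; origin at the centre of its underside
- loaf_tin: dark loaf tin with a cake in it, 245 x 105 x 80 mm, loose: leave alone; origin at the centre of its underside
- bench_scraper: steel bench scraper with a wooden handle, 100 x 150 mm, lying flat, 22 mm high, loose: leave alone; origin at the underside's centre
There are look-alikes about, which are no part of the job. Of the things that look like the part that bears lid_grip, the largest one is meant.

How it is judged (in metres and radians):
On the way, in this order (a step that is already met when the one before it is completed fails the run):
1. the bowl-clamp lever is folded down flat (value of joint bowl_clamp below 0.1 rad), for 0.1 s.
2. the lid is seated on the bowl with its ears in the gaps (value of joint bowl_clamp below 0.15 rad and z of lid_grip in the frame of bowl_mouth below 0.031 m and horizontal distance between lid_grip and bowl_mouth below 0.006 m and angle between the x axis of lid_grip and the x axis of bowl_mouth, either way round below 0.35 rad), for 0.05 s.
At the end, for the whole second after the job is handed in: clamp lever within 0.15 rad of flat; lid seated flat (grip centre at most 31 mm above the rim, within 6 mm of the bowl's axis, tilt under 0.06 rad) and turned 21 to 39 degrees clockwise from the gaps with the switch ring pushed to 0.13 to 0.42 rad; the fingers still grip the lid (value of joint bowl_clamp below 0.15 rad and value of joint pulse_ring between 0.13 and 0.42 rad and angle between the x axis of lid_grip and the x axis of bowl_mouth, either way round between 0.36 and 0.69 rad and z of lid_grip in the frame of bowl_mouth below 0.031 m and horizontal distance between lid_grip and bowl_mouth below 0.006 m and angle between lid_grip's own z axis and vertical below 0.06 rad and contact force between the fingers and lid above 1 N); the arm keeps its last pose, push and grip.
It fails at once if the lid is turned over the lock catch (value of joint pulse_ring above 0.66 rad).
It fails at once if another thing on the bench is shoved away (over 30 mm) (distance of any of ramekin, nut_jar, shaker, loaf_tin, bench_scraper from where it was at the start of the episode above 0.03 m).
It also fails if it takes over 58 s, if anything falls off the work surface, if the arm or the gripper's body presses on something with over 40 N, if the wrist force passes 120 N, or if a joint passes its speed limit or range.

## Robot

A 6-joint arm with a two-finger parallel gripper is mounted at the origin on the work surface. World frame = base frame: x ahead of the robot, y to its left, z up, the work surface at z = 0. Lengths are in mm, angles in degrees, forces in N, time in s.
With the tool pointing down it reaches from about 350 to 850 mm from the base axis. Payload 8.1 kg.
Tool frame: the origin (TCP) lies midway between the tips of the shut fingers; the grasp point (between the pads) lies 19 mm behind it; y points along the fingers, x is the direction in which the jaws open and shut, and the axes are right-handed (so a half turn about y gives the same grasp; the last joint's range is limited). The gripper opens to 85 mm and grips with 20 to 120 N. Pads are 22 mm wide; open, the fingers measure 114 mm over their backs; the gripper's body (76 mm by 85 mm) begins 54 mm behind the grasp point. The pads swing forward as they close: fully open they stand 13 mm farther back than shut.
Start: joints at [-69.064, 7.471, 85.268, -0, 87.261, -4.893], TCP at [261.431, -540.055, 231.292] pointing down, gripper open.
Joint ranges: [-169.43, 169.43], [-51.17, 129.36], [1.28, 143.12], [-76.62, 256.62], [0, 156.53], [-152.29, 152.29]. Speed limits (degrees/s): [136.94, 136.94, 159.86, 180, 180, 180].

## Interface

Orientations are given as [roll, pitch, yaw] about the fixed x, y, z axes, in that order (R = Rz(yaw) Ry(pitch) Rx(roll)).
In Python, from bench import r gives the robot as it stands.
- The arm moves only by the tool move_arm, never from a script. Its arguments are lists of equal length, an entry for each row: "linear": the shift along the tool's x, y, z normalised to -1 to 1, where 1 is 300 mm, a list of three; "twist": the turn, a rotation vector about the tool's x, y, z normalised to -1 to 1, where 1 is pi/2 rad, a list of three; "hand": the opening, from -1 (shut) to 1 (fully open). A call has 1 to 12 rows; each row is the pose to reach, as a shift and turn from the pose measured when the call began, along the tool's axes at that moment; what a row does not reach only later rows make up. A row lasts 1/12 s, in which the tool goes at most 41.7 mm and 7.16 degrees, less where a joint would pass 70% of its speed; a pose out of reach is approached as far as the arm can. A call with a number of a shift or a turn outside -1 to 1 is refused whole. A call with a gripper value outside its range is refused whole. The fingers move at their own pace and stop on an object; "force" is the grip in N (left out, the last holds). Time passes only in rows, so rows that repeat a pose let the fingers close. It gives the time, the measured TCP pose, the force and the opening at its end, in the units of the state.
- r.sense(): the state, without advancing time (a new reading comes with each control period).
- r.snapshot(name): name is "scene" or "side" or "wrist"; returns a dict with "frame" (480x640x3 uint8, red, green, blue), "range_z" (480x640 float32, mm along the optical axis (not along the pixel's ray), 0 where there is no reading), "intrinsics" (3x3 intrinsics, pixels), "R" (3x3) and "t" (3): a world point X has camera coordinates R X + t; the wrist camera has in their place "hand_eye" (4x4, takes a point from camera to tool coordinates, whose origin is the TCP and whose axes are the tool frame's). Camera axes: x right, y down, z forward; pixel columns grow to the right and rows downward; lengths in mm; the calibration is good to about 2 mm. The wrist camera is an equidistant fisheye: a pixel r from the principal point sees the ray r / f radians off the axis. A picture is of the moment at which its call begins: read the wrist's pose just before it.
- r.hand_in(): hands the job in, once; it reports no verdict.
The state is a dict: "time": time; "joint_pos": joint angles; "qd": joint speeds; "joint_efforts": joint torques, N m; "tool_pos": TCP position; "tcp_rot": TCP orientation; "ft_force": force on the tool from outside, world axes, zero at the start; "wrist_torque": the same for the moment, N m; "finger_gap": finger opening in mm.
Only numpy, scipy, OpenCV 4.12 (cv2) and the standard library are available. Lean on these libraries where they do the work, as an engineer would, in place of code of your own. Each camera call takes 0.05 s, during which the arm holds its last target. There are 200 camera calls.

## Working session

There is one attempt and no reset: what is moved stays moved. The work goes in short steps, Python scripts to look and compute and a tool call to move; the robot and the scene stay as the last step left them, time stands still between calls to the robot, and variables do not carry over. Pictures are saved under pics/ and viewed, on a budget of 10 in all, crops included, one or two more only if the job needs it, and the job is handed in when it is done.

Besides the shell and the picture viewer there is one more tool, called after "Call:" by a JSON object that holds its "name" and its "arguments", one argument or row to a line. move_arm: Moves the arm, as the interface text tells. Scaled input: -1 to 1 covers 300 mm each way for a shift and pi/2 rad each way for a turn. Its arguments: {"type":"object","properties":{"linear":{"type":"array","items":{"type":"array","items":{"type":"number","minimum":-1,"maximum":1}}},"twist":{"type":"array","items":{"type":"array","items":{"type":"number","minimum":-1,"maximum":1}}},"hand":{"type":"array","items":{"type":"number"}},"force":{"type":"number"}},"required":["linear","twist","hand"]}

```bash
mkdir -p pics
cat > h.py <<'E'
import numpy as np,cv2
from bench import r
def save(n,f,im=None):
    d=r.snapshot(n); cv2.imwrite(f'pics/{f}.png',d['frame'][...,::-1]); np.savez(f'pics/{f}.npz',**d); return d
def load(f): return dict(np.load(f'pics/{f}.npz'))
def pt(d,u,v):
    K=d['intrinsics']; z=d['range_z'][int(round(v)),int(round(u))]
    c=np.linalg.inv(K)@[u,v,1]*z; return d['R'].T@(c-d['t'])
def cloud(d):
    K=d['intrinsics']; v,u=np.mgrid[:480,:640]; p=np.stack([u,v,np.ones_like(u)],-1)@np.linalg.inv(K).T*d['range_z'][...,None]
    return (p-d['t'])@d['R']
def plane(d,u,v,z):
    c=d['R'].T@np.linalg.inv(d['intrinsics'])@[u,v,1]; o=-d['R'].T@d['t']; return o+c*(z-o[2])/c[2]
E
python3 - <<'E'
from h import *
print(r.sense())
a=save('scene','s0');b=save('side','d0')
for d in(a,b): print(d['intrinsics'],-d['R'].T@d['t'])
E
```

```text
{'time': 0.0, 'joint_pos': array([-6.90644490e+01,  7.51637741e+00,  8.53306066e+01,  8.70936476e-04,
        8.72620907e+01, -4.89486059e+00]), 'qd': array([ 0.0122195 , -0.11203518,  0.0157624 , -0.06209942, -0.08562032,
       -0.00783005]), 'joint_efforts': array([ 5.38928489e-04, -5.69399250e+01, -5.00548983e+01, -2.80614850e-04,
        1.45016730e-02, -9.26252415e-05]), 'tool_pos': array([ 261.2311383 , -539.51973011,  230.21848969]), 'tcp_rot': array([-89.98982622,   0.10860271, -64.16962115]), 'ft_force': array([-0.34468775, -0.06108601,  0.25622734]), 'wrist_torque': array([-0.00836822,  0.02367224,  0.00927928]), 'finger_gap': 85.59603433674403}
[[478.60668689   0.         309.72418328]
 [  0.         478.60668689 242.89998138]
 [  0.           0.           1.        ]] [1089.72268418  214.43503107 1063.45324718]
[[529.72674217   0.         324.97466812]
 [  0.         529.72674217 247.72850546]
 [  0.           0.           1.        ]] [ 109.61550787 1047.19703884  778.30256386]
```

View pics/s0.png

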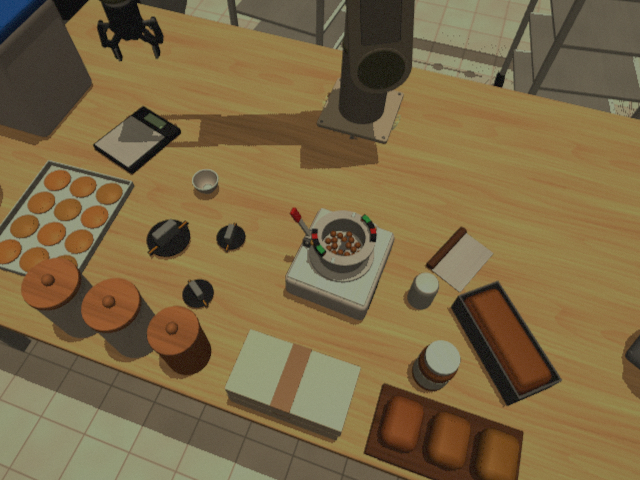

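View pics/d0.png

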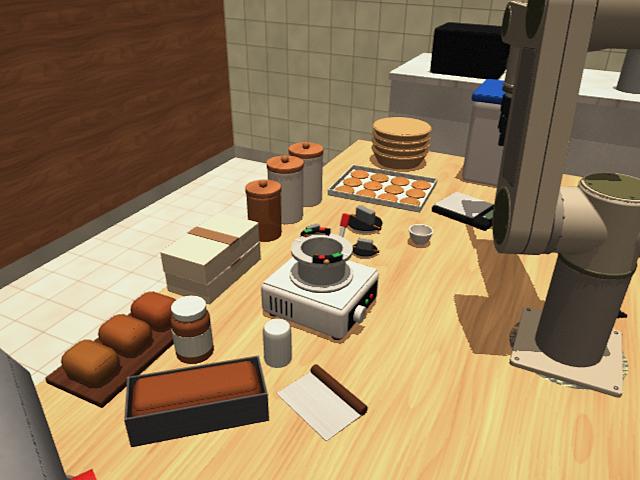

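The scene view shows three lid look-alikes: (168,238), (231,237) and (198,293). The first is the largest, so it should be the lid. The grinder is at (342,250) with its red lever end at (296,214). Next I measure these and crop to confirm.

Run:
```python
from h import *
a=load('s0');b=load('d0')
C=[cloud(a),cloud(b)]
for n,d,P in(('s',a,C[0]),('d',b,C[1])):
    f=d['frame'].astype(int);R,G,B=f[...,0],f[...,1],f[...,2]
    hsv=cv2.cvtColor(d['frame'],cv2.COLOR_RGB2HSV)
    near=(abs(P[...,0]-560)<260)&(P[...,2]>3)&(P[...,2]<260)&(abs(P[...,1]+150)<420)
    for nm,m in (('red',(R>130)&(G<50)&(B<60)),('green',(G>90)&(R<70)&(B<110)),('orange',(R>150)&(G>60)&(G<130)&(B<60)&(P[...,2]<40))):
        k,l,s,c=cv2.connectedComponentsWithStats((m&near).astype(np.uint8))
        for i in range(1,k):
            if s[i,4]>=5: print(n,nm,s[i,4],c[i].round(1),np.median(P[l==i],0).round(1))
    dark=(f.max(-1)<75)&near&(P[...,2]<60)
    k,l,s,c=cv2.connectedComponentsWithStats(dark.astype(np.uint8))
    for i in range(1,k):
        if s[i,4]>150: 
            q=P[l==i]; print(n,'dark',s[i],c[i].round(1),np.median(q,0).round(1),np.ptp(q,axis=0).round())
    # rim: heights 165-176 
    m=near&(abs(P[...,2]-170)<3)
    q=P[m]; print(n,'rim',m.sum(),q.mean(0).round(1), q.min(0).round(),q.max(0).round())
f=a['frame']
x=cv2.resize(f[195:315,135:255],(480,480),interpolation=2);y=cv2.resize(f[195:315,280:400],(480,480),interpolation=2)
g=b['frame'];
cv2.imwrite('pics/c0.png',np.hstack([x,y])[...,::-1][:, :800] if 0 else cv2.resize(np.hstack([x,y]),(800,400))[...,::-1])
```

```text
s red 12 [292.6 210.2] [545.3 -15.1 205.2]
s red 18 [372.9 230.6] [526.  162.1 184.7]
s red 16 [314.1 235.9] [581.8  46.9 186. ]
s green 30 [366.  218.3] [500.2 139.4 185.6]
s green 34 [320.2 248.5] [606.3  68.7 186. ]
s dark [121 131  52  43 476] [149.1 153.2] [ 382.3 -516.9   21.3] [157.  84.  29.]
s dark [ 79 183  55  90 383] [104.9 229.5] [ 646.5 -503.8   12.2] [280.  19.  20.]
s dark [ 147  220   43   37 1016] [168.9 239.8] [ 625.  -321.3   23. ] [117. 108.  57.]
s dark [217 224  28  28 472] [230.8 237.9] [ 561.6 -179.9   16.1] [82. 71. 43.]
s dark [183 280  31  28 567] [198.  294.1] [ 732.6 -191.8   15.5] [73. 73. 43.]
s dark [286 286  81  34 474] [325.7 303.5] [662.1 104.1  42.8] [ 23. 196.  38.]
s rim 1082 [555.6 106.8 170.8] [481.  -4. 167.] [623. 173. 173.]
d red 77 [344.4 219.5] [546.2  -3.4 191.5]
d red 8 [321.2 228.8] [583.2  51.1 183.4]
d red 11 [321.3 256.3] [525.8 167.  184.8]
d red 8 [370.9 294.9] [438.   75.2  53.7]
d green 16 [307.9 229.9] [606.6  70.3 184. ]
d green 9 [338.8 253.9] [497.  139.8 183.8]
d green 6 [333.8 255.7] [503.3 147.5 183. ]
d green 7 [366.3 300.4] [439.3 100.9  54.4]
d orange 8 [418.  202.9] [ 508.  -555.     9.7]
d dark [432 205  50  22 340] [456.1 215.5] [ 367.2 -508.2   16.4] [155.  81.  23.]
d dark [348 208  34  23 507] [364.3 221.2] [ 607.4 -314.2   21.1] [112. 103.  56.]
d dark [353 241  26  16 282] [364.3 249. ] [ 550.7 -174.5   14.6] [75. 79. 35.]
d rim 776 [564.7  93.5 169.8] [ 485. -420.  167.] [820. 180. 173.]
```

View pics/c0.png

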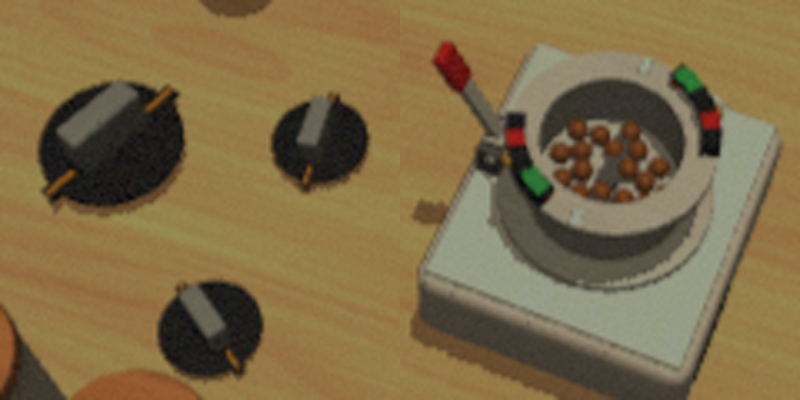

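The crop confirms it: the lid at (168,238) has a flange about 110 mm across, against about 75 mm for the other two. The keeper marks put the bowl axis at about (553.5,105), and the lever is raised about 1.1 rad. I'll plan the lever push first.

```bash
cat >> h.py <<'E'
from scipy.spatial.transform import Rotation as Ro
def plan(rows):
    s=r.sense(); p=s['tool_pos']; M=Ro.from_euler('xyz',s['tcp_rot'],degrees=True)
    print(round(s['time'],2),p.round(1),s['tcp_rot'].round(2),s['ft_force'].round(1),round(s['finger_gap'],1))
    for x,y,z,yaw in rows:
        L=M.inv().apply(np.array([x,y,z])-p)/300
        t=(M.inv()*Ro.from_euler('xyz',[-90,0,yaw],degrees=True)).as_rotvec()/(np.pi/2)
        print((x,y,z,yaw),L.round(4).tolist(),t.round(4).tolist())
E
python3 - <<'E'
from h import *
a=load('s0');P=cloud(a)
e1=plane(a,186.6,222.9,20);e2=plane(a,149.1,252.6,20)
print(e1,e2,np.linalg.norm(e1-e2),(e1+e2)/2,np.degrees(np.arctan2(*(e1-e2)[1::-1])))
q=P[215:265,140:195]; m=q[...,2]>55; t=q[m]; print(m.sum(),t.mean(0),np.median(t[:,2]))
x,y=t[:,0],t[:,1]; v=np.linalg.svd(np.c_[x-x.mean(),y-y.mean()])[2][0]; print(np.degrees(np.arctan2(v[1],v[0])))
print('clamp red', P[205:225,285:305][(P[205:225,285:305,2]>140)].mean(0))
plan([(400,-200,280,-25),(549,22,270,0)])
E
```

```text
[ 558.23184219 -309.91971429   20.        ] [ 669.00205735 -357.95433018   20.        ] 120.73675865036348 [ 613.61694977 -333.93702223   20.        ] 156.55642022931067
253 [ 635.02099136 -309.69585627  106.49414988] 63.318525714904744
-131.17044796697778
clamp red [555.60705529  -3.26137804 201.67209662]
0.1 [ 261.2 -539.6  230.3] [-89.99   0.1  -64.17] [-0.3  0.  -0.3] 85.5
(400, -200, 280, -25) [-0.8176, -0.1641, 0.9095] [-0.0005, -0.4352, -0.001]
(549, 22, 270, 0) [-1.2672, -0.1299, 1.679] [-0.0007, -0.713, -0.0009]
```

Call:
{"name": "move_arm", "arguments": {
  "linear": [
    [-0.2,-0.16,0.23],
    [-0.4,-0.16,0.45],
    [-0.6,-0.16,0.68],
    [-0.8,-0.16,0.9],
    [-0.8,-0.16,0.9],
    [-0.8,-0.16,0.9],
    [-0.8,-0.16,0.9],
    [-0.8,-0.16,0.9],
    [-0.8,-0.16,0.9],
    [-0.8,-0.16,0.9],
    [-0.8,-0.16,0.9],
    [-0.8,-0.16,0.9]
  ],
  "twist": [
    [0,-0.1,0],
    [0,-0.2,0],
    [0,-0.3,0],
    [0,-0.44,0],
    [0,-0.44,0],
    [0,-0.44,0],
    [0,-0.44,0],
    [0,-0.44,0],
    [0,-0.44,0],
    [0,-0.44,0],
    [0,-0.44,0],
    [0,-0.44,0]
  ],
  "hand": [-1,-1,-1,-1,-1,-1,-1,-1,-1,-1,-1,-1],
  "force": 40
}}

```text
time: 1.1
tool_pos: [399.6, -206.0, 278.5]
tcp_rot: [-90.0, 0.1, -24.5]
ft_force: [0.5, -1.2, 0.0]
finger_gap: -0.0
```

Run:
```python
from h import *
plan([(549,24,260,0),(549,24,200,0)])
```

```text
1.1 [ 399.6 -206.   278.5] [-89.96   0.1  -24.51] [ 0.5 -1.2  0. ] -0.0
(549, 24, 260, 0) [0.1351, 0.0621, 0.9041] [-0.0007, -0.2724, -0.0009]
(549, 24, 200, 0) [0.1355, 0.2621, 0.904] [-0.0007, -0.2724, -0.0009]
```

Call:
{"name": "move_arm", "arguments": {
  "linear": [
    [0.135,0.05,0.904],
    [0.135,0.05,0.904],
    [0.135,0.05,0.904],
    [0.135,0.05,0.904],
    [0.135,0.05,0.904],
    [0.135,0.05,0.904],
    [0.135,0.05,0.904],
    [0.135,0.05,0.904],
    [0.135,0.05,0.904],
    [0.135,0.05,0.904]
  ],
  "twist": [
    [0,-0.272,0],
    [0,-0.272,0],
    [0,-0.272,0],
    [0,-0.272,0],
    [0,-0.272,0],
    [0,-0.272,0],
    [0,-0.272,0],
    [0,-0.272,0],
    [0,-0.272,0],
    [0,-0.272,0]
  ],
  "hand": [-1,-1,-1,-1,-1,-1,-1,-1,-1,-1]
}}

```text
time: 1.93
tool_pos: [548.8, 22.4, 263.0]
tcp_rot: [-90.0, 0.1, -0.1]
ft_force: [0.1, -0.6, -0.2]
finger_gap: 0.2
```

Run:
```python
from h import *
save('side','d1'); w=save('wrist','w1'); print(w['intrinsics'],w['hand_eye'])
A=load('d1')['frame'][170:350,240:440]
cv2.imwrite('pics/c1.png',np.hstack([cv2.resize(A,(400,360)),cv2.resize(w['frame'],(400,360))])[...,::-1])
plan([(549,24,192,0),(549,0,190,0),(548,-17,178,0),(547,-30,163,0),(545,-39,144,0),(544,-43,122,0),(544,-43,118,0)])
```

```text
[[371.64829954   0.         320.51261029]
 [  0.         371.64829954 239.54568566]
 [  0.           0.           1.        ]] [[ 9.99999523e-01 -9.62452140e-04 -1.64124994e-04 -1.14462721e+00]
 [-1.04421733e-04 -2.72566689e-01  9.62136887e-01 -1.42337972e+02]
 [-9.70745712e-04 -9.62136411e-01 -2.72566660e-01  6.90222343e+01]
 [ 0.00000000e+00  0.00000000e+00  0.00000000e+00  1.00000000e+00]]
2.03 [548.7  22.2 263.6] [-8.994e+01  8.000e-02 -1.700e-01] [-0.7 -0.4 -0.2] 0.0
(549, 24, 192, 0) [0.0013, 0.2385, 0.0059] [-0.0006, -0.0019, -0.0009]
(549, 0, 190, 0) [0.0016, 0.2451, -0.0741] [-0.0006, -0.0019, -0.0009]
(548, -17, 178, 0) [-0.0015, 0.2851, -0.1308] [-0.0006, -0.0019, -0.0009]
(547, -30, 163, 0) [-0.0046, 0.335, -0.1742] [-0.0006, -0.0019, -0.0009]
(545, -39, 144, 0) [-0.0111, 0.3983, -0.2043] [-0.0006, -0.0019, -0.0009]
(544, -43, 122, 0) [-0.0143, 0.4717, -0.2177] [-0.0006, -0.0019, -0.0009]
(544, -43, 118, 0) [-0.0143, 0.485, -0.2177] [-0.0006, -0.0019, -0.0009]
```

View pics/c1.png

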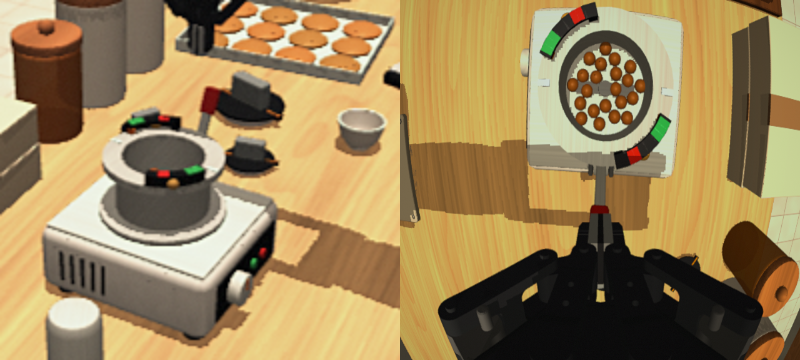

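The wrist view shows the lever under the fingers, with its red end at about (598,210) in the montage. The bowl's white marks are at about (543,83) and (667,92). I'll now push the lever over.

Call:
{"name": "move_arm", "arguments": {
  "linear": [
    [0.001,0.12,0.005],
    [0.001,0.238,0.005],
    [0.001,0.24,-0.03],
    [0,0.245,-0.074],
    [0,0.265,-0.102],
    [-0.002,0.285,-0.131],
    [-0.003,0.31,-0.153],
    [-0.005,0.335,-0.174],
    [-0.008,0.367,-0.19],
    [-0.011,0.398,-0.204],
    [-0.013,0.435,-0.212],
    [-0.014,0.47,-0.218]
  ],
  "twist": [
    [0,0,0],
    [0,0,0],
    [0,0,0],
    [0,0,0],
    [0,0,0],
    [0,0,0],
    [0,0,0],
    [0,0,0],
    [0,0,0],
    [0,0,0],
    [0,0,0],
    [0,0,0]
  ],
  "hand": [-1,-1,-1,-1,-1,-1,-1,-1,-1,-1,-1,-1]
}}

```text
time: 3.03
tool_pos: [544.7, -43.2, 122.8]
tcp_rot: [-89.9, -0.0, -0.2]
ft_force: [-21.3, 12.0, 100.1]
finger_gap: -0.1
```

Run:
```python
from h import *
plan([(544,-43,122,0),(544,-43,118,0)])
d=save('scene','s2')
P=cloud(d);f=d['frame'].astype(int)
m=(f[...,0]>130)&(f[...,1]<50)&(f[...,2]<60);m[:, :270]=0;m[260:]=0;m[:,340:]=0
k,l,s,c=cv2.connectedComponentsWithStats(m.astype(np.uint8))
for i in range(1,k): print(s[i,4],c[i],np.median(P[l==i],0))
```

```text
3.03 [544.7 -43.2 122.8] [-8.993e+01 -1.000e-02 -1.700e-01] [-21.3  12.  100.1] -0.1
(544, -43, 122, 0) [-0.0022, 0.0027, 0.0005] [-0.0008, -0.0019, 0.0001]
(544, -43, 118, 0) [-0.0022, 0.016, 0.0005] [-0.0008, -0.0019, 0.0001]
20 [314.  235.5] [579.79229646  45.83710547 184.92821694]
```

The lever is at its end stop: 100 N is pressing at z = 122.8. I'll back off and go to look at the lid.

Call:
{"name": "move_arm", "arguments": {
  "linear": [
    [0,-0.1,0],
    [0,-0.3,0],
    [0.12,-0.4,-0.5],
    [0.22,-0.4,-0.95],
    [0.22,-0.4,-0.95],
    [0.22,-0.4,-0.95],
    [0.22,-0.4,-0.95],
    [0.22,-0.4,-0.95],
    [0.22,-0.4,-0.95],
    [0.22,-0.4,-0.95],
    [0.22,-0.4,-0.95],
    [0.22,-0.4,-0.95]
  ],
  "twist": [
    [0,0,0],
    [0,-0.08,0],
    [0,-0.16,0],
    [0,-0.74,0],
    [0,-0.74,0],
    [0,-0.74,0],
    [0,-0.74,0],
    [0,-0.74,0],
    [0,-0.74,0],
    [0,-0.74,0],
    [0,-0.74,0],
    [0,-0.74,0]
  ],
  "hand": [-1,-1,-1,1,1,1,1,1,1,1,1,1]
}}

```text
time: 4.08
tool_pos: [609.6, -329.1, 242.0]
tcp_rot: [-89.8, -0.1, 66.5]
ft_force: [-0.0, 0.3, -0.0]
finger_gap: 85.4
```

```bash
cat >> h.py <<'E'
def wray(d,s,u,v):
    K=d['intrinsics']; x=(u-K[0,2])/K[0,0]; y=(v-K[1,2])/K[1,1]; t=np.hypot(x,y)+1e-9
    c=np.array([np.sin(t)*x/t,np.sin(t)*y/t,np.cos(t)]); H=d['hand_eye']
    M=Ro.from_euler('xyz',s['tcp_rot'],degrees=True)
    return s['tool_pos']+M.apply(H[:3,3]), M.apply(H[:3,:3]@c)
def wplane(d,s,u,v,z):
    o,c=wray(d,s,u,v); return o+c*(z-o[2])/c[2]
def wproj(d,s,X):
    M=Ro.from_euler('xyz',s['tcp_rot'],degrees=True); H=d['hand_eye']
    c=H[:3,:3].T@(M.inv().apply(np.array(X)-s['tool_pos'])-H[:3,3]); t=np.arctan2(np.hypot(c[0],c[1]),c[2]); K=d['intrinsics']
    return K[:2,2]+K[0,0]*t*c[:2]/np.hypot(c[0],c[1])
E
python3 - <<'E'
from h import *
import pickle
s=r.sense(); print(s['time'],s['tool_pos'],s['tcp_rot'],s['joint_pos']); pickle.dump(s,open('pics/w2.pkl','wb'))
w=save('wrist','w2');d=save('side','d2')
print(wproj(w,s,[613,-332,20]),wproj(w,s,[613,-332,62]))
A=d['frame'][170:350,240:440]
cv2.imwrite('pics/c2.png',np.hstack([cv2.resize(A,(320,288)),np.zeros((288,0,3),np.uint8)])[...,::-1])
o=np.zeros((480,800,3),np.uint8);o[:,160:]=w['frame'];o[:180,:200]=A
cv2.imwrite('pics/c2.png',o[...,::-1])
E
```

```text
4.0833 [ 609.63404521 -329.14536034  241.99183187] [-89.8320671   -0.11649007  66.5005381 ] [-3.26496332e+01  2.19266756e+01  6.72571340e+01  8.83155584e-02
  9.10005099e+01 -9.91489420e+01]
[319.49093308 212.45659271] [319.40301018 221.80786419]
```

View pics/c2.png

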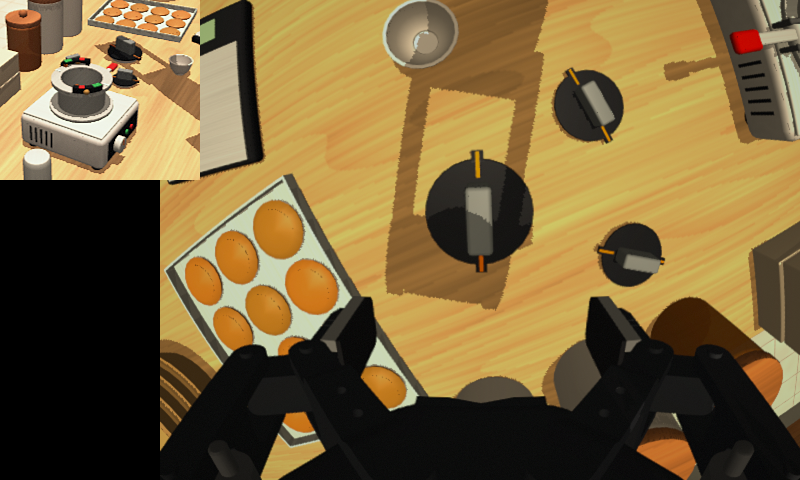

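The wrist view shows the lid with ears at wrist pixels (317,152) and (322,270) and the bar at (320,220). The lever, with its red end at (587,41), is flat.

Run:
```python
from h import *
import pickle
s=pickle.load(open('pics/w2.pkl','rb'));w=load('w2')
hsv=cv2.cvtColor(w['frame'],cv2.COLOR_RGB2HSV);f=w['frame'].astype(int)
# dark disc & ears
m=((f.max(-1)<60)).astype(np.uint8);m[:140]=0;m[275:]=0;m[:,:250]=0;m[:,390:]=0
q=cv2.findContours(m,0,1)[0];q=max(q,key=cv2.contourArea);h=cv2.convexHull(q)[:,0]
e1=wplane(w,s,317,151,20);e2=wplane(w,s,322,271,20)
print('ears',e1,e2,np.linalg.norm(e1-e2),(e1+e2)/2,np.degrees(np.arctan2(*(e1-e2)[1::-1])))
C=np.array([wplane(w,s,u,v,20) for u,v in h])
(cx,cy),rad=cv2.minEnclosingCircle(C[:,:2].astype(np.float32));print('disc',cx,cy,rad)
# bar top: grey
g=((hsv[...,1]<60)&(hsv[...,2]>75)).astype(np.uint8);g[:175]=0;g[262:]=0;g[:,:295]=0;g[:,:][:,345:]=0
g=cv2.morphologyEx(g,2,np.ones((3,3)))
q=max(cv2.findContours(g,0,1)[0],key=cv2.contourArea)[:,0]
B=np.array([wplane(w,s,u,v,62) for u,v in q]);print('bar',cv2.minAreaRect(B[:,:2].astype(np.float32)),q.min(0),q.max(0))
# height from two views: bar top via scene depth
a=load('s0');P=cloud(a)
near=(np.hypot(P[...,0]-613,P[...,1]+332)<40)&(P[...,2]>5)
z=P[near][:,2];print('z top',np.percentile(z,[50,80,90,97,99]))
b=load('d2');Pb=cloud(b);nb=(np.hypot(Pb[...,0]-613,Pb[...,1]+332)<40)&(Pb[...,2]>5);print(np.percentile(Pb[nb][:,2],[50,80,90,97,99]))
n2=(np.hypot(P[...,0]-613,P[...,1]+332)<130)&(P[...,2]>70)&(P[...,0]>0);print('tall near',n2.sum(),P[n2].mean(0) if n2.sum() else '')
# bowl marks from w1
s1=dict(tool_pos=np.array([548.7,22.2,263.6]),tcp_rot=np.array([-89.94,.08,-.17]));w1=load('w1')
F=w1['frame'].astype(int)
for nm,m,zz in(('g',(F[...,1]>110)&(F[...,0]<80)&(F[...,2]<120),183.5),('r',(F[...,0]>140)&(F[...,1]<50)&(F[...,2]<60),183.5)):
    k,l,st,c=cv2.connectedComponentsWithStats(m.astype(np.uint8))
    for i in range(1,k):
        if st[i,4]>40: print(nm,st[i,4],c[i].round(1),wplane(w1,s1,*c[i],zz).round(1))
cv2.imwrite('pics/m1.png',cv2.resize(w1['frame'][60:180,200:460],(780,360))[...,::-1])
```

```text
ears [ 555.88958764 -309.71359511   20.        ] [ 671.11156316 -354.52286932   20.        ] 123.62837335349042 [ 613.5005754  -332.11823222   20.        ] 158.74917996560404
disc 613.3607788085938 -332.42767333984375 62.168617248535156
bar ((611.6140747070312, -332.5532531738281), (22.75735092163086, 60.44807434082031), 66.79977416992188) [305 187] [331 253]
z top [36.14593618 62.71465285 64.4971935  66.49814371 67.68848601]
[334.82814075 404.99905259 420.50474312 512.42456635 643.1615137 ]
tall near 0 
g 544 [240.6  57. ] [500.1 141.9 183.5]
g 547 [416.3 171.5] [606.1  71.2 183.5]
r 331 [283.3  20.2] [525.8 164.2 183.5]
r 201 [373.9 203.3] [580.1  51.2 183.5]
```

View pics/m1.png

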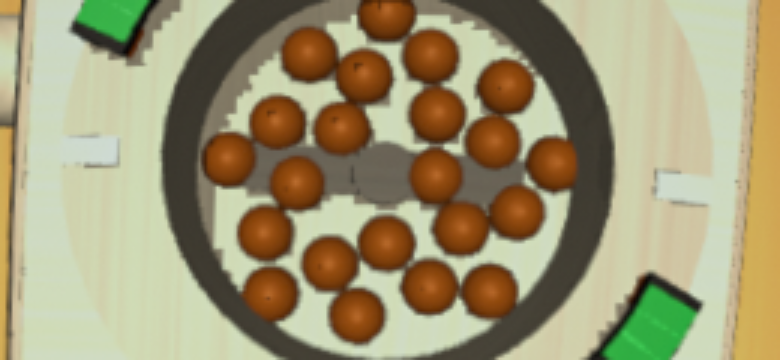

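Run:
```python
from h import *
plan([(613.2,-332.3,110,67.8),(613.2,-332.3,25,67.8)])
```

```text
4.18 [ 609.8 -327.7  242.6] [-89.86  -0.12  66.34] [-0.3  0.1 -1.1] 85.5
(613.2, -332.3, 110, 67.8) [-0.0104, 0.4421, -0.0176] [-0.0016, -0.0162, 0.0013]
(613.2, -332.3, 25, 67.8) [-0.0109, 0.7254, -0.0183] [-0.0016, -0.0162, 0.0013]
```

Call:
{"name": "move_arm", "arguments": {
  "linear": [
    [-0.01,0.13,-0.018],
    [-0.01,0.26,-0.018],
    [-0.01,0.39,-0.018],
    [-0.01,0.5,-0.018],
    [-0.01,0.6,-0.018],
    [-0.01,0.67,-0.018],
    [-0.01,0.724,-0.018],
    [-0.01,0.724,-0.018],
    [-0.01,0.724,-0.018],
    [-0.01,0.724,-0.018],
    [-0.01,0.724,-0.018],
    [-0.01,0.724,-0.018]
  ],
  "twist": [
    [-0.0016,-0.016,0.0013],
    [-0.0016,-0.016,0.0013],
    [-0.0016,-0.016,0.0013],
    [-0.0016,-0.016,0.0013],
    [-0.0016,-0.016,0.0013],
    [-0.0016,-0.016,0.0013],
    [-0.0016,-0.016,0.0013],
    [-0.0016,-0.016,0.0013],
    [-0.0016,-0.016,0.0013],
    [-0.0016,-0.016,0.0013],
    [-0.0016,-0.016,0.0013],
    [-0.0016,-0.016,0.0013]
  ],
  "hand": [1,1,1,1,1,1,1,1,0,-0.6,-1,-1],
  "force": 60
}}

```text
time: 5.18
tool_pos: [614.5, -332.7, 27.8]
tcp_rot: [-90.2, 0.0, 67.8]
ft_force: [-0.2, -0.7, 0.1]
finger_gap: 39.1
```

Call:
{"name": "move_arm", "arguments": {
  "linear": [
    [0,0,0],
    [0,0,0],
    [0,0,0],
    [0,0,0],
    [0,-0.05,0],
    [0,-0.1,0],
    [0,-0.2,0],
    [0,-0.32,0],
    [0,-0.45,0],
    [0,-0.58,0],
    [0,-0.7,0],
    [0,-0.7,0]
  ],
  "twist": [
    [0,0,0],
    [0,0,0],
    [0,0,0],
    [0,0,0],
    [0,0,0],
    [0,0,0],
    [0,0,0],
    [0,0,0],
    [0,0,0],
    [0,0,0],
    [0,0,0],
    [0,0,0]
  ],
  "hand": [-1,-1,-1,-1,-1,-1,-1,-1,-1,-1,-1,-1]
}}

```text
time: 6.18
tool_pos: [617.2, -334.4, 251.1]
tcp_rot: [-91.1, 0.2, 67.8]
ft_force: [1.4, -0.8, -0.4]
finger_gap: 23.1
```

Run:
```python
from h import *
plan([(553,-110,300,77),(553.1,105.8,290,86.3)])
```

```text
6.18 [ 617.2 -334.4  251.1] [-91.12   0.21  67.77] [ 1.4 -0.8 -0.4] 23.1
(553, -110, 300, 77) [0.6107, -0.1745, 0.4779] [0.0123, -0.1026, -0.0033]
(553.1, 105.8, 290, 86.3) [1.2768, -0.149, 0.7503] [0.012, -0.2059, -0.0043]
```

Call:
{"name": "move_arm", "arguments": {
  "linear": [
    [0.1,-0.15,0.08],
    [0.2,-0.17,0.16],
    [0.3,-0.17,0.24],
    [0.4,-0.17,0.32],
    [0.5,-0.17,0.4],
    [0.61,-0.17,0.48],
    [0.7,-0.17,0.52],
    [0.8,-0.17,0.56],
    [0.9,-0.16,0.6],
    [1,-0.16,0.64],
    [1,-0.15,0.64],
    [1,-0.15,0.64]
  ],
  "twist": [
    [0.012,-0.02,-0.004],
    [0.012,-0.04,-0.004],
    [0.012,-0.06,-0.004],
    [0.012,-0.08,-0.004],
    [0.012,-0.09,-0.004],
    [0.012,-0.1,-0.004],
    [0.012,-0.12,-0.004],
    [0.012,-0.14,-0.004],
    [0.012,-0.16,-0.004],
    [0.012,-0.18,-0.004],
    [0.012,-0.2,-0.004],
    [0.012,-0.206,-0.004]
  ],
  "hand": [-1,-1,-1,-1,-1,-1,-1,-1,-1,-1,-1,-1]
}}

```text
time: 7.18
tool_pos: [551.8, 18.3, 291.9]
tcp_rot: [-90.0, 0.0, 86.6]
ft_force: [-0.1, -0.7, -1.6]
finger_gap: 23.2
```

Run:
```python
from h import *
import pickle
plan([(553.1,105.8,240,86.3)])
s=r.sense();pickle.dump(s,open('pics/w3.pkl','wb'));w=save('wrist','w3')
cv2.imwrite('pics/w3.png',w['frame'][...,::-1])
```

```text
7.18 [551.8  18.3 291.9] [-9.003e+01  2.000e-02  8.658e+01] [-0.1 -0.7 -1.6] 23.2
(553.1, 105.8, 240, 86.3) [0.2915, 0.173, 0.0133] [0.0003, 0.0032, -0.0003]
```

View pics/w3.png

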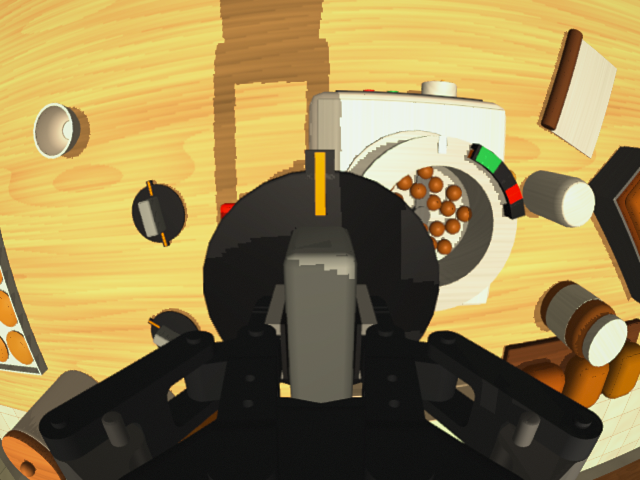

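The lid is held square, with its visible ear end at (320,151) and the flange spanning columns 204–439. I'll work out the lid's offset in the tool frame.

Run:
```python
from h import *
w=load('w3')
T=dict(tool_pos=np.zeros(3),tcp_rot=np.zeros(3))
def ty(u,v,y):
    o,c=wray(w,T,u,v); return (o+c*(y-o[1])/c[1]).round(1)
for y in(5,8,11): print(y,'ear end',ty(320,151,y),'ear root',ty(320,215,y),'L',ty(204,268,y),'R',ty(439,268,y))
print('bar top far edge L,R',[ty(u,v,-34) for u,v in((288,258),(354,258))])
m=(w['frame'].astype(int)[...,0]>200)&(w['frame'][...,2]<60)&(w['frame'][...,1]>120);m[:, :300]=0;m[:,340:]=0
v,u=np.nonzero(m[150:216,300:340]);print(v.min()+150,v.max()+150,u.mean()+300,np.polyfit(v,u,1))
f=w['frame'].astype(int);b=(f.max(-1)<50)
```

```text
5 ear end [-0.2  5.  64.5] ear root [-0.2  5.  38.7] L [-50.9   5.   15.5] R [51.7  5.  15.4]
8 ear end [-0.2  8.  64.4] ear root [-0.2  8.  38. ] L [-52.    8.   14.3] R [52.8  8.  14.3]
11 ear end [-0.2 11.  64.3] ear root [-0.2 11.  37.4] L [-53.   11.   13.2] R [53.8 11.  13.2]
bar top far edge L,R [array([-10. , -34. ,  33.4]), array([ 10.4, -34. ,  33.4])]
153 214 319.7692307692308 [1.19721936e-02 1.93778321e+01]
```

Run:
```python
from h import *
import pickle
w=load('w3');s=pickle.load(open('pics/w3.pkl','rb'));F=w['frame'].astype(int)
for nm,m in(('g',(F[...,1]>110)&(F[...,0]<80)&(F[...,2]<120)),('r',(F[...,0]>140)&(F[...,1]<50)&(F[...,2]<60))):
    m[:,:400]=0
    k,l,st,c=cv2.connectedComponentsWithStats(m.astype(np.uint8))
    for i in range(1,k):
        if st[i,4]>40: print(nm,st[i,4],c[i].round(1),wplane(w,s,*c[i],183.5).round(1))
h=cv2.cvtColor(w['frame'],cv2.COLOR_RGB2HSV)
print('white mark',wplane(w,s,443,145,170))
plan([(554.2,105.4,225,86.3),(554.2,105.4,205,86.3)])
```

```text
g 362 [487.9 159.2] [500.2 141.5 183.5]
r 203 [513.4 193.7] [525.9 163.9 183.5]
white mark [490.41953578 111.16061565 170.        ]
7.23 [552.  17. 292.] [-9.002e+01  5.000e-02  8.646e+01] [ 0.6 -0.7 -2.4] 23.1
(554.2, 105.4, 225, 86.3) [0.2947, 0.223, 0.0109] [0.0003, 0.0018, -0.0005]
(554.2, 105.4, 205, 86.3) [0.2947, 0.2897, 0.011] [0.0003, 0.0018, -0.0005]
```

Call:
{"name": "move_arm", "arguments": {
  "linear": [
    [0.1,0,0.01],
    [0.2,0,0.01],
    [0.296,0.05,0.011],
    [0.296,0.1,0.011],
    [0.296,0.18,0.011],
    [0.296,0.223,0.011],
    [0.296,0.25,0.011],
    [0.296,0.26,0.011],
    [0.296,0.27,0.011],
    [0.296,0.28,0.011],
    [0.296,0.29,0.011],
    [0.296,0.29,0.011]
  ],
  "twist": [
    [0,0.002,0],
    [0,0.002,0],
    [0,0.002,0],
    [0,0.002,0],
    [0,0.002,0],
    [0,0.002,0],
    [0,0.002,0],
    [0,0.002,0],
    [0,0.002,0],
    [0,0.002,0],
    [0,0.002,0],
    [0,0.002,0]
  ],
  "hand": [-1,-1,-1,-1,-1,-1,-1,-1,-1,-1,-1,-1]
}}

```text
time: 8.23
tool_pos: [554.4, 105.6, 205.1]
tcp_rot: [-90.1, 0.0, 86.3]
ft_force: [-0.0, 0.7, -1.4]
finger_gap: 23.1
```

Run:
```python
from h import *
plan([(554.3,105.7,z,86.3) for z in(195,184)])
a=save('scene','s3');b=save('side','d3')
A=cv2.resize(a['frame'][170:320,270:420],(400,400),interpolation=2);B=cv2.resize(b['frame'][180:330,245:395],(400,400),interpolation=2)
cv2.imwrite('pics/c3.png',np.hstack([A,B])[...,::-1])
```

```text
8.23 [554.4 105.6 205.1] [-9.005e+01  4.000e-02  8.626e+01] [-0.   0.7 -1.4] 23.1
(554.3, 105.7, 195, 86.3) [0.0003, 0.0336, 0.0004] [0.0006, -0.0005, -0.0005]
(554.3, 105.7, 184, 86.3) [0.0004, 0.0703, 0.0004] [0.0006, -0.0005, -0.0005]
```

View pics/c3.png

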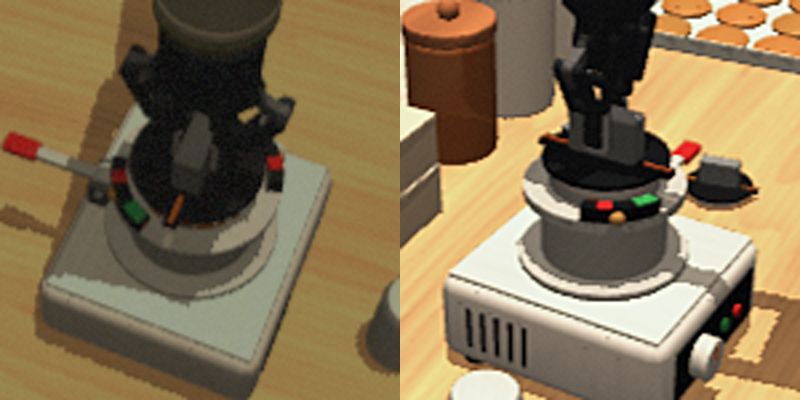

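The lid stands over the bowl with its ears towards the gaps, and the lever is flat. I'll lower it gently.

Call:
{"name": "move_arm", "arguments": {
  "linear": [
    [0,0.007,0],
    [0,0.014,0],
    [0,0.021,0],
    [0,0.028,0],
    [0,0.035,0],
    [0,0.042,0],
    [0,0.042,0]
  ],
  "twist": [
    [0,0,0],
    [0,0,0],
    [0,0,0],
    [0,0,0],
    [0,0,0],
    [0,0,0],
    [0,0,0]
  ],
  "hand": [-1,-1,-1,-1,-1,-1,-1]
}}

```text
time: 8.92
tool_pos: [554.1, 105.7, 192.0]
tcp_rot: [-90.0, 0.1, 86.3]
ft_force: [-0.5, 0.6, -2.5]
finger_gap: 23.2
```

Call:
{"name": "move_arm", "arguments": {
  "linear": [
    [0,0.007,0],
    [0,0.013,0],
    [0,0.019,0],
    [0,0.024,0],
    [0,0.027,0],
    [0,0.027,0]
  ],
  "twist": [
    [0,0,0],
    [0,0,0],
    [0,0,0],
    [0,0,0],
    [0,0,0],
    [0,0,0]
  ],
  "hand": [-1,-1,-1,-1,-1,-1]
}}

```text
time: 9.42
tool_pos: [554.3, 105.8, 185.2]
tcp_rot: [-90.1, 0.0, 86.3]
ft_force: [-4.4, -0.1, 4.5]
finger_gap: 23.5
```

Call:
{"name": "move_arm", "arguments": {
  "linear": [
    [0,0.003,0],
    [0,0.005,0],
    [0,0.005,0]
  ],
  "twist": [
    [0,0,0],
    [0,0,0],
    [0,0,0]
  ],
  "hand": [-1,-1,-1]
}}

```text
time: 9.67
tool_pos: [554.7, 105.8, 185.2]
tcp_rot: [-90.1, 0.0, 86.3]
ft_force: [-5.5, -0.3, 7.8]
finger_gap: 23.1
```

Run:
```python
from h import *
plan([(554.3,105.7,184,86.3)])
a=save('scene','s4');b=save('side','d4')
A=cv2.resize(a['frame'][170:320,270:420],(400,400),interpolation=2);B=cv2.resize(b['frame'][200:300,270:370],(400,400),interpolation=2)
cv2.imwrite('pics/c4.png',np.hstack([A,B])[...,::-1])
P=cloud(b);m=(np.hypot(P[...,0]-553,P[...,1]-106)<30)&(P[...,2]>175);h=np.histogram(P[m][:,2],bins=np.arange(175,240,2));print(h[0],h[1][0])
```

```text
9.67 [554.7 105.8 185.2] [-9.014e+01  4.000e-02  8.628e+01] [-5.5 -0.3  7.8] 23.1
(554.3, 105.7, 184, 86.3) [-0.0004, 0.0039, 0.0013] [0.0016, -0.0002, -0.0004]
[53 23 19 11  9 14 17 10 17 18 17 20 17 15 17 24 20 18 12 21 31 48 21 12
  6 10  7  7 10 12 10  8] 175
```

View pics/c4.png

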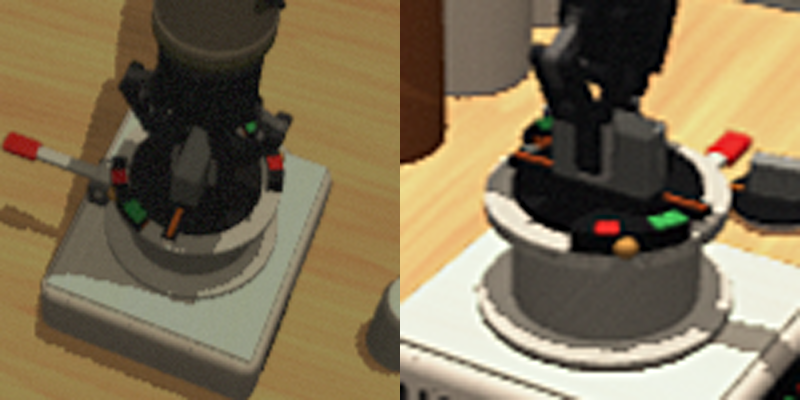

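The lid is seated: the bar top measures about 217–218 mm (218 expected) and both ears sit level in the gaps. Now I twist clockwise.

Call:
{"name": "move_arm", "arguments": {
  "linear": [
    [0,0.003,0.001],
    [0,0.003,0.001],
    [0,0.003,0.001],
    [-0.001,0.003,0.0015],
    [-0.001,0.003,0.0015],
    [-0.001,0.003,0.0015],
    [-0.001,0.003,0.0015],
    [-0.001,0.003,0.0015],
    [-0.001,0.003,0.0015]
  ],
  "twist": [
    [0,0.03,0],
    [0,0.06,0],
    [0,0.09,0],
    [0,0.12,0],
    [0,0.15,0],
    [0,0.18,0],
    [0,0.21,0],
    [0,0.24,0],
    [0,0.24,0]
  ],
  "hand": [-1,-1,-1,-1,-1,-1,-1,-1,-1],
  "force": 80
}}

```text
time: 10.52
tool_pos: [555.3, 105.7, 185.3]
tcp_rot: [-90.3, -0.1, 64.6]
ft_force: [2.0, 1.2, 4.5]
finger_gap: 22.4
```

Run:
```python
from h import *
s=r.sense();print(s['wrist_torque'])
plan([(554.3,105.5,184,57),(554.3,105.5,184,56.5)])
```

```text
[ 0.00553725 -0.13026433  0.01389373]
10.52 [555.3 105.7 185.3] [-90.28  -0.11  64.57] [2.  1.2 4.5] 22.4
(554.3, 105.5, 184, 57) [-0.0022, 0.0043, 0.0028] [0.0031, 0.0841, 0.0014]
(554.3, 105.5, 184, 56.5) [-0.0022, 0.0043, 0.0028] [0.0031, 0.0896, 0.0015]
```

Call:
{"name": "move_arm", "arguments": {
  "linear": [
    [0,0.003,0.001],
    [0,0.003,0.001],
    [0,0.003,0.001],
    [0,0.003,0.001],
    [0,0.003,0.001],
    [0,0.003,0.001]
  ],
  "twist": [
    [0.001,0.03,0.001],
    [0.001,0.06,0.001],
    [0.001,0.086,0.001],
    [0.001,0.086,0.001],
    [0.001,0.086,0.001],
    [0.001,0.086,0.001]
  ],
  "hand": [-1,-1,-1,-1,-1,-1]
}}

```text
time: 11.02
tool_pos: [555.6, 105.7, 185.2]
tcp_rot: [-90.3, -0.1, 57.0]
ft_force: [0.4, 0.1, 6.2]
finger_gap: 22.8
```

Run:
```python
from h import *
s=r.sense();print(s['wrist_torque'],s['tool_pos'],s['tcp_rot'],s['ft_force'],s['finger_gap'])
a=save('scene','s5');b=save('side','d5');w=save('wrist','w5')
A=cv2.resize(a['frame'][205:265,300:390],(400,267),interpolation=2);B=cv2.resize(b['frame'][215:275,280:370],(400,267),interpolation=2)
o=np.zeros((587,800,3),np.uint8);o[:267]=np.hstack([A,B]);o[267:]=cv2.resize(w['frame'][100:356],(800,320));cv2.imwrite('pics/c5.png',o[...,::-1])
```

```text
[-0.41988887  0.18652521 -0.00959994] [555.57632894 105.66486076 185.22995671] [-9.02575989e+01 -8.01632809e-02  5.69734236e+01] [0.37960971 0.1148456  6.23608935] 22.815933974678
```

View pics/c5.png

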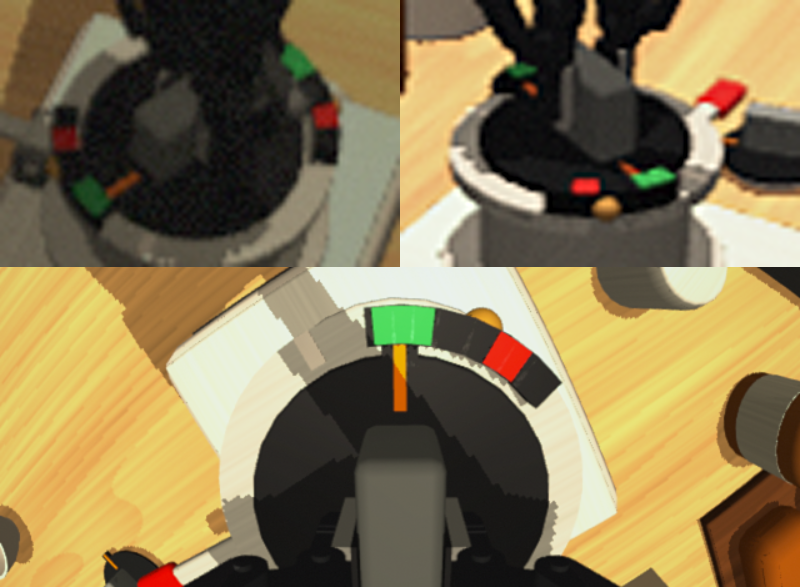

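The orange pointer (column 400) stands in the middle of the green mark (370–435). The lid is under the keepers, the lever is flat and the forces are small, so I'm handing in.

```bash
python3 -c "
from bench import r
s=r.sense();print(s['tcp_rot'],s['ft_force'],s['finger_gap']);print(r.hand_in())"
```

```text
[-9.02588402e+01 -8.24883132e-02  5.69736666e+01] [-0.31196012 -1.17313101  5.7684159 ] 22.96768948803174
the job is handed in; nothing more can be done
None
```

The job is handed in, after about 11 s of the 58 s allowed; the hand-in reported no verdict. I folded the clamp lever down to its stop, gripped the largest lid, seated it with its ears in the gaps and turned it about 29° clockwise. It is still gripped there.

**Last checks**
- **Green mark:** the wrist view shows the orange pointer at column 400, and the green mark spans 370–435, so it is within a couple of pixels of the middle. The measured turn is 29.3°.
- **Seating:** before the twist the bar top measured about 217–218 mm against 218 mm expected. The tool is about 0.3° off vertical, and a light downward push of about 6 N remains.
- **Grip:** the fingers stand about 23 mm apart on the 24 mm bar at 80 N.
- **Lever:** it looks flat in the last pictures.

**Disagreements and unknowns**
- **Lever push:** it peaked at about 100 N at the wrist when it met the stop, close to the 120 N limit.
- **Tool position:** it ended about 1.3 mm further along x than planned, within the plug's play in the bowl.
- **Switch ring:** the wrist torque did not clearly show the ring's spring (about -0.01 N m about the upright axis, 0.1–0.2 expected). The ring's position therefore rests on the measured angle and the picture.
- **Other things on the bench:** I planned to keep clear of them and saw none disturbed, but I did not measure their positions again.

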